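# Find the weight that grips, for the sloping board

## Task

I need a weight that will not slide off the sloping board. The two weighted sanding blocks look alike, but one has worn smooth. Slide each of them about 5 cm across the bench top and leave it there, feeling how hard it drags; when both have been slid, lay the one that drags harder flat on the middle of the sloping board, with its long side across the slope, so that it stays there. Leave the other one flat on the bench where you slid it, and leave the round tin alone.

Things in the scene. Friction and masses are not known exactly. Their poses are not given: they have to be found in the camera images.
- block_1_mid (a point): Centre (half-way up) of one of two like-looking red-brown sanding blocks, 56 mm along x, 100 mm along y, 30 mm high, 0.7 kg, lying flat, long side (y) crosswise, free bench before and behind. Which one grips is not marked. Slid on the bench by its side, under its own weight only (not pressed or held up), while moving, the worn one resists with 0.8 to 1.6 N, the gripping one with 4 to 7 N.
- block_2_mid (a point): Centre (half-way up, 15 mm above its underside) of the other sanding block: same look, size, weight and lie. The blocks lie side by side, about 16 cm apart; either may be the one that grips.
- board_top (a point): Centre of the top face of a small fixed sloping board, grey top on plywood, left of the blocks: 150 mm along x (up the slope, away from the robot), 165 mm along y (across the slope), z square to the face. It rises at 15 degrees from its low edge, nearest the robot; the face's centre is 34 mm above the bench. No rim or lip. The gripping block holds on it, the worn one slides off.
- tin_mid (a point): Centre (half-way up) of a round grey lidded tin, 67 mm across and 28 mm high, loose, standing to the right of the blocks; a bystander to be left alone.
There are look-alikes about, which are no part of the job. What is shaped like the part that bears block_1_mid but green is not meant.

How it is judged (in metres and radians):
On the way:
1. both blocks have been slid 30 to 100 mm from where they started and lie flat on the bench (distance of block_1_mid from where it was at the start of the episode between 0.03 and 0.1 m and distance of block_2_mid from where it was at the start of the episode between 0.03 and 0.1 m and height (world z) of each of block_1_mid, block_2_mid below 0.021 m), for 0.2 s.
At the end, for the whole second after the job is handed in: One block stays flat on the sloping board, centred within 25 mm of the middle of its face, its long side within 17 degrees of straight across the slope; the other lies flat and still on the bench, 30 to 100 mm from where it started; the tin is within 20 mm of where it stood (((distance between block_2_mid and board_top below 0.03 m and z of block_2_mid in the frame of board_top above 0.01 m and angle between the z axis of block_2_mid and the z axis of board_top, either way round below 0.09 rad and angle between the y axis of block_2_mid and the y axis of board_top, either way round below 0.3 rad and distance of block_1_mid from where it was at the start of the episode between 0.03 and 0.1 m and height (world z) of block_1_mid below 0.021 m and angle between block_1_mid's own z axis and vertical below 0.1 rad) or (distance between block_1_mid and board_top below 0.03 m and z of block_1_mid in the frame of board_top above 0.01 m and angle between the z axis of block_1_mid and the z axis of board_top, either way round below 0.09 rad and angle between the y axis of block_1_mid and the y axis of board_top, either way round below 0.3 rad and distance of block_2_mid from where it was at the start of the episode between 0.03 and 0.1 m and height (world z) of block_2_mid below 0.021 m and angle between block_2_mid's own z axis and vertical below 0.1 rad)) and linear speed of each of block_1, block_2 below 0.02 m/s and distance of tin_mid from where it was at the start of the episode below 0.02 m); the robot touches nothing.
It fails at once if the tin is moved more than 30 mm (distance of tin_mid from where it was at the start of the episode above 0.03 m).
It also fails if it takes over 64 s, if anything falls off the work surface, if the arm or the gripper's body presses on something with over 40 N, if the wrist force passes 120 N, or if a joint passes its speed limit or range.

## Robot

A 6-joint arm with a two-finger parallel gripper is mounted at the origin on a cart in front of the work surface, level with it; the furniture and walls round the work are solid. World frame = base frame: x ahead of the robot, y to its left, z up, the work surface at z = 0. Lengths are in mm, angles in rad, forces in N, time in s.
With the tool pointing down it reaches from about 350 to 975 mm from the base axis. Payload 7.1 kg.
Tool frame: the origin (TCP) lies between the finger pads; the fingertips stand ctrl.tip_extent ahead of it and the grasp point (between the pads) lies 3 mm ahead of it (ctrl.tip_extent is the distance from the TCP to the fingertips, in mm); z points along the fingers, y is the direction in which the jaws open and shut (so a half turn about z gives the same grasp; the last joint's range is limited). The gripper opens to 88 mm and grips with 3 to 60 N. Pads are 20 mm wide; open, the fingers measure 115 mm over their backs; the gripper's body (75 mm by 178 mm) begins 61 mm behind the grasp point.
Start: joints at [-1.178, 0.423, 1.63, -0, 1.089, -0.019], TCP at [250.178, -572.727, 244.675] pointing down, gripper open.
Joint ranges: [-3, 3], [-0.9, 2.11], [0.09, 2.58], [-1.31, 4.45], [0.11, 2.69], [-2.54, 2.54]. Speed limits (rad/s): [2.39, 2.39, 3.01, 3.14, 3.14, 3.14].

## Interface

Orientations are given as a rotation vector (axis times angle).
In Python, from workcell import ctrl, viewer gives the robot as it stands.
- The arm moves only by the shell command python3 -m crank 'ROWS' [OPENING]. ROWS is text: rows parted by semicolons, each of 4 numbers parted by spaces: the shift along the tool's x, y, z in mm, then the turn about the tool's z in degrees. In form: x y z spin; .... A call has 1 to 12 rows; each row is the pose to reach, as a shift and turn from the pose measured when the call began, along the tool's axes at that moment; what a row does not reach only later rows make up. A row lasts 1/8 s, in which the tool goes at most 62.5 mm and 10.7 degrees, less where a joint would pass 70% of its speed; a pose out of reach is approached as far as the arm can. A call with a gripper value outside its range is refused whole. OPENING is the closure, from 0 (fully open) to 1 (shut), set as the call begins (- or left out, the last holds). The fingers move at their own pace and stop on an object; the grip force is fixed at half the most. Time passes only in rows, so rows that repeat a pose let the fingers close. It gives the time, the measured TCP pose, the force and the opening at its end, in the units of the state.
- ctrl.get_obs(): the state, without advancing time (a new reading comes with each control period).
- viewer.get_image(name): name is "scene" or "side" or "wrist"; returns a dict with "color" (480x640x3 uint8, red, green, blue), "vfov" (degrees; the focal length in pixels is half the picture's height over the tangent of half this angle, whatever the lens; pixels are square), "cx", "cy" (the principal point, pixels), "extrinsics" (4x4, takes a point from camera to world coordinates). Camera axes: x right, y down, z forward; pixel columns grow to the right and rows downward; lengths in mm; the calibration is good to about 2 mm. A picture is of the moment at which its call begins. There is no depth.
- ctrl.close_job(): hands the job in, once; it reports no verdict.
The state is a dict: "t": time; "qpos": joint angles; "qvel": joint speeds; "joint_torque": joint torques, N m; "ee_pos": TCP position; "orientation": TCP orientation; "ft_force": force on the tool from outside, world axes, zero at the start; "moment": the same for the moment, N m; "width": finger opening in mm.
Only numpy, scipy, OpenCV 4.12 (cv2) and the standard library are available. Lean on these libraries where they do the work, as an engineer would, in place of code of your own. Each camera call takes 0.05 s, during which the arm holds its last target. There are 200 camera calls.

## Working session

There is one attempt and no reset: what is moved stays moved. The work goes in short steps, Python scripts to look and compute and a shell command to move; the robot and the scene stay as the last step left them, time stands still between calls to the robot, and variables do not carry over. Pictures are saved under pics/ and viewed, about 8 in all and at most 12, crops included, and the job is handed in when it is done.

```bash
mkdir -p pics; ls
cat > h.py <<'E'
import numpy as np, cv2
from workcell import ctrl, viewer
def grab(n):
    im=viewer.get_image(n); im['bgr']=cv2.cvtColor(im['color'],cv2.COLOR_RGB2BGR); return im
def cast(im,u,v,z):
    f=240/np.tan(np.radians(im['vfov'])/2); E=np.array(im['extrinsics'])
    d=E[:3,:3]@np.array([(u-im['cx'])/f,(v-im['cy'])/f,1]); o=E[:3,3]
    return o+d*(z-o[2])/d[2]
def proj(im,p):
    f=240/np.tan(np.radians(im['vfov'])/2); E=np.linalg.inv(np.array(im['extrinsics']))
    c=E[:3,:3]@p+E[:3,3]; return f*c[0]/c[2]+im['cx'],f*c[1]/c[2]+im['cy']
E
python3 - <<'E'
from h import *
for n in ['scene','side']:
    im=grab(n); cv2.imwrite(f'pics/{n}0.png',im['bgr']); print(n,im['vfov'],im['cx'],im['cy'],np.round(im['extrinsics'],2).tolist())
o=ctrl.get_obs(); print(o, ctrl.tip_extent)
E
```

```text
pics
scene 52.325507350570476 319.214809058864 243.20669552739875 [[0.76, -0.49, 0.43, 59.48], [-0.65, -0.58, 0.49, -808.73], [0.01, -0.65, -0.76, 773.56], [0.0, 0.0, 0.0, 1.0]]
side 52.70384801167033 309.126523430368 239.96384315153128 [[1.0, -0.03, 0.05, 431.43], [-0.06, -0.49, 0.87, -1306.05], [0.0, -0.87, -0.49, 579.52], [0.0, 0.0, 0.0, 1.0]]
{'t': 0.1, 'qpos': array([-1.17797346e+00,  4.23774838e-01,  1.63061649e+00, -3.19422623e-05,
        1.08858185e+00, -1.90316285e-02]), 'qvel': array([-0.00052394, -0.00215535, -0.00281902,  0.00021331, -0.00086337,
        0.00110325]), 'joint_torque': array([-1.23499349e-04, -5.45616925e+01, -2.74325591e+01,  6.44984655e-02,
        1.87912246e-02,  9.74904850e-07]), 'ee_pos': array([ 250.01013044, -572.30094699,  243.9717554 ]), 'orientation': array([-3.07388901e+00, -6.42123354e-01,  4.46402258e-04]), 'ft_force': array([-0.59359969, -0.63692135,  0.54093677]), 'moment': array([ 0.00911541, -0.04178025, -0.02727382]), 'width': 87.76216965215815} 22.0
```

View pics/scene0.png

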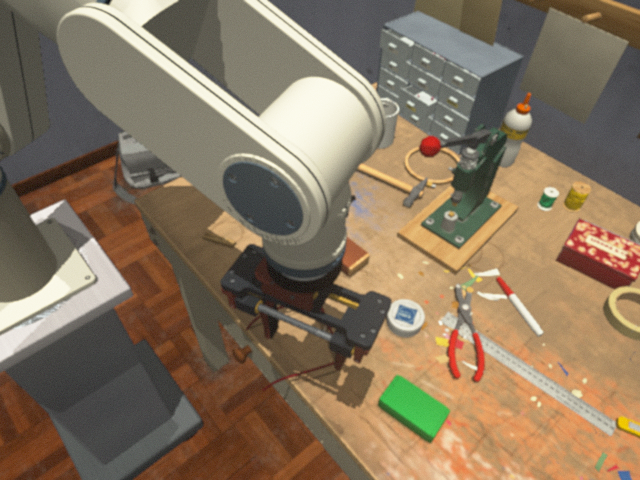

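View pics/side0.png

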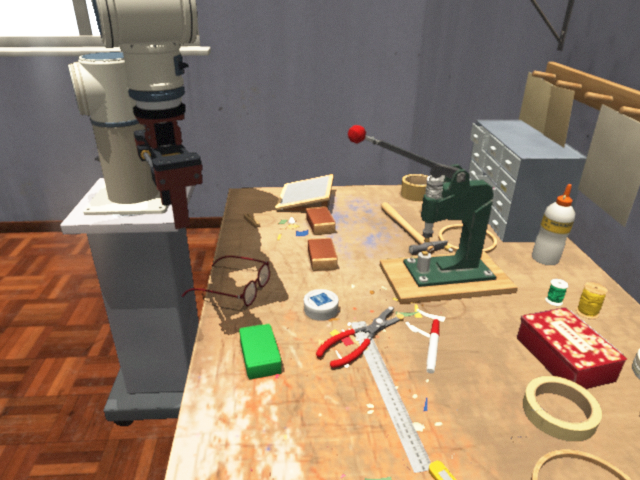

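The side view shows the blocks at about (322,253) and (320,219), the board at (305,193), the tin at (321,304) and the green decoy at (260,350). The arm blocks the scene view.

Run:
```python
from h import *
im=grab('side')
for n,u,v,z in [('near',322,246,30),('far',320,214,30),('board',306,190,34),('tin',321,300,28),('boardL',280,205,15),('boardR',329,205,15),('bTL',295,180,54),('bTR',333,178,54),('pressbase',385,263,15)]:
    print(n,cast(im,u,v,z).round())
a=im['bgr'][165:320,235:415]; cv2.imwrite('pics/c1.png',cv2.resize(a,None,fx=4,fy=3.8,interpolation=cv2.INTER_CUBIC))
```

```text
near [ 516. -361.   30.]
far [ 524. -198.   30.]
board [495. -52.  34.]
tin [ 498. -561.   28.]
boardL [ 422. -107.   15.]
boardR [ 555. -114.   15.]
bTL [465. -26.  54.]
bTR [575. -16.  54.]
pressbase [ 650. -416.   15.]
```

View pics/c1.png

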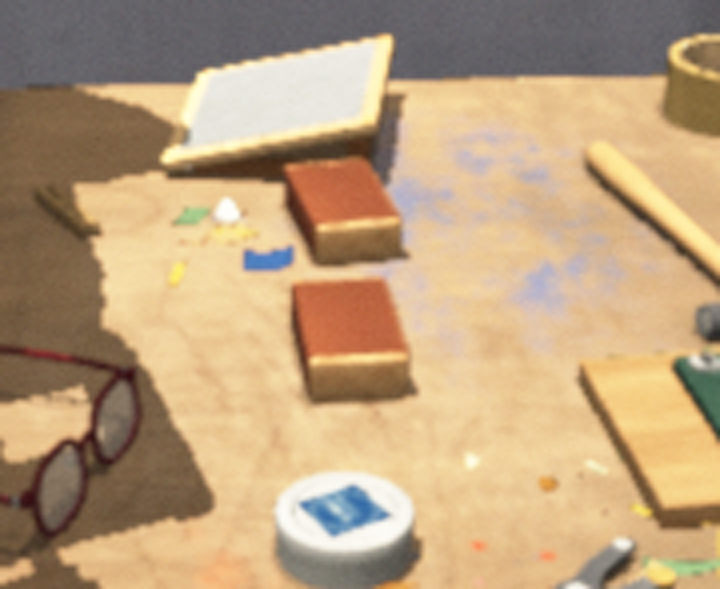

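Run:
```python
from h import *
a=grab('side');b=grab('scene')
def tri(p,q):
    A=[];y=[]
    for im,u in ((a,p),(b,q)):
        o=np.array(im['extrinsics'])[:3,3]; d=cast(im,*u,0)-o; d/=np.linalg.norm(d); M=np.eye(3)-np.outer(d,d); A.append(M);y.append(M@o)
    A=np.vstack(A);y=np.hstack(y);x=np.linalg.lstsq(A,y,rcond=None)[0];return x.round(),np.linalg.norm(A@x-y).round(1)
print(tri((357,134),(430,147)), tri((462,172),(505,132)))
```

```text
(array([ 562., -482.,  325.]), np.float64(0.8)) (array([ 760., -494.,  260.]), np.float64(6.7))
```

```bash
python3 -m crank '50 -35 -20 5; 95 -65 -40 10; 140 -98 -60 15; 185 -130 -60 20; 235 -163 -60 23.6; 282 -196 -60 23.6; 282 -196 -60 23.6; 282 -196 -60 23.6' 0.45
python3 - <<'E'
from h import *
for n in ['wrist','scene']:
    im=grab(n); cv2.imwrite(f'pics/{n}1.png',im['bgr'])
    if n=='wrist': print(np.round(im['extrinsics'],2).tolist(),im['vfov'])
a=cv2.imread('pics/wrist1.png');b=cv2.imread('pics/scene1.png')
cv2.imwrite('pics/both1.png',cv2.vconcat([cv2.resize(a,(400,300)),cv2.resize(b,(400,300))]))
E
```

```text
t: 1.25
ee_pos: [430.0, -280.2, 304.5]
orientation: [-3.141, -0.001, 0.001]
ft_force: [0.2, -0.5, 0.6]
width: 48.4
[[0.0, -0.97, -0.25, 497.56], [-1.0, -0.0, 0.0, -281.48], [-0.0, 0.25, -0.97, 445.24], [0.0, 0.0, 0.0, 1.0]] 61.94602548993764
```

View pics/both1.png

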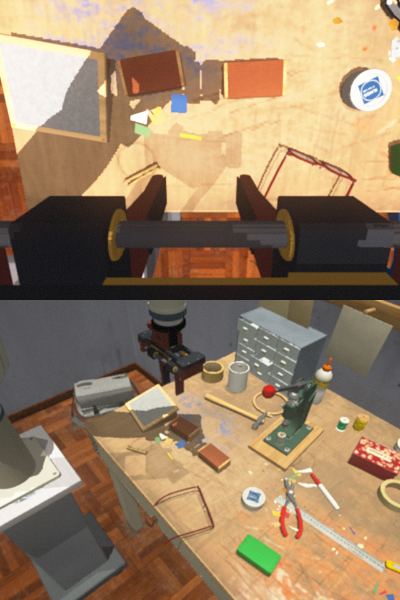

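Wrist view (full-res): left block ≈(245,118), right block ≈(405,125), board ≈(85,142), tin ≈(585,142). Now precise measurement.

```bash
cat >> h.py <<'E'
def mask_blocks(im):
    h=cv2.cvtColor(im['bgr'],cv2.COLOR_BGR2HSV); H,S,V=cv2.split(h)
    m=(((H<13)|(H>174))&(S>120)&(V>50)).astype(np.uint8)*255
    return cv2.morphologyEx(m,cv2.MORPH_OPEN,np.ones((5,5)))
def blocks(im,z=30,vmax=320,amin=1500):
    m=mask_blocks(im); m[vmax:]=0; out=[]
    for c in cv2.findContours(m,cv2.RETR_EXTERNAL,cv2.CHAIN_APPROX_NONE)[0]:
        if cv2.contourArea(c)<amin: continue
        P=np.array([cast(im,*p,z)[:2] for p in c[:,0].astype(float)],np.float32)
        (x,y),(w,h),a=cv2.minAreaRect(P); b=cv2.boxPoints(((x,y),(w,h),a))
        e=b[1]-b[0] if np.linalg.norm(b[1]-b[0])>np.linalg.norm(b[2]-b[1]) else b[2]-b[1]
        ang=np.degrees(np.arctan2(e[1],e[0]))%180-90
        M=cv2.moments(c); out.append((M['m10']/M['m00'],M['m01']/M['m00'],x,y,round(w),round(h),round(ang,1)))
    return out
E
python3 - <<'E'
from h import *
im=grab('wrist')
for b in blocks(im): print(np.round(b,1))
h=cv2.cvtColor(im['bgr'],cv2.COLOR_BGR2HSV); H,S,V=cv2.split(h)
m=((S<45)&(V>40)).astype(np.uint8)*255; m[300:]=0; m[:,175:]=0
m=cv2.morphologyEx(cv2.morphologyEx(m,cv2.MORPH_OPEN,np.ones((5,5))),cv2.MORPH_CLOSE,np.ones((9,9)))
c=max(cv2.findContours(m,cv2.RETR_EXTERNAL,cv2.CHAIN_APPROX_NONE)[0],key=cv2.contourArea)
hull=cv2.convexHull(c); print(cv2.contourArea(c), cv2.approxPolyDP(hull,8,True)[:,0].tolist())
t=((S<60)&(V>120)).astype(np.uint8)*255; t[300:]=0;t[:,:500]=0
t=cv2.morphologyEx(t,cv2.MORPH_OPEN,np.ones((3,3)))
for c in cv2.findContours(t,cv2.RETR_EXTERNAL,cv2.CHAIN_APPROX_NONE)[0]:
    if cv2.contourArea(c)>400:
        (u,v),r=cv2.minEnclosingCircle(c); print('tin',u,v,r,cast(im,u,v,28).round(1),cast(im,u+r,v,28).round(1))
w=im['bgr'][40:260]; cv2.imwrite('pics/w2.png',cv2.resize(w,(800,275)))
E
```

```text
[ 13.6 256.7 397.2  39.2  44.  193.   78.6]
[ 407.2  124.8  514.6 -367.3   57.    87.     2.7]
[ 240.4  116.5  522.9 -201.6   58.    89.     9.3]
18337.0 [[0, 68], [152, 96], [157, 215], [25, 203], [0, 123]]
tin 590.611083984375 143.38888549804688 38.3475341796875 [ 496.9 -554.    28. ] [ 496.8 -592.7   28. ]
tin 631.0 78.5 19.9061279296875 [ 557.9 -583.2   28. ] [ 557.9 -602.6   28. ]
```

View pics/w2.png

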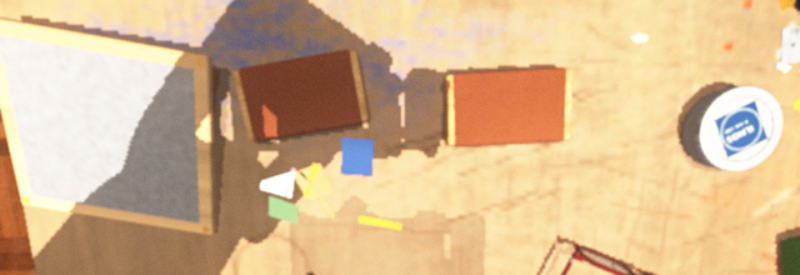

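```bash
python3 -m crank '10 -25 50 -5; 25 -55 100 -9.3; 31 -68 150 -9.3; 31 -68 200 -9.3; 31 -68 245 -9.3; 31 -68 270 -9.3; 31 -68 276 -9.3; 31 -68 276 -9.3' 0.45; python3 -m crank '4 0 0 0; 8 0 0 0; 12 0 0 0';  python3 - <<'E'
from h import *
im=grab('wrist'); cv2.imwrite('pics/w3.png',im['bgr'])
for b in blocks(im): print(np.round(b,1))
E
```

```text
t: 2.4
ee_pos: [460.4, -213.8, 28.6]
orientation: [-3.131, -0.25, 0.001]
ft_force: [0.2, -0.2, 0.7]
width: 48.0
t: 2.78
ee_pos: [473.1, -212.1, 29.3]
orientation: [3.131, 0.25, 0.001]
ft_force: [-0.2, 0.3, -0.6]
width: 48.0
[ 311.1  186.6  523.  -201.7   56.    89.     9.3]
```

View pics/w3.png

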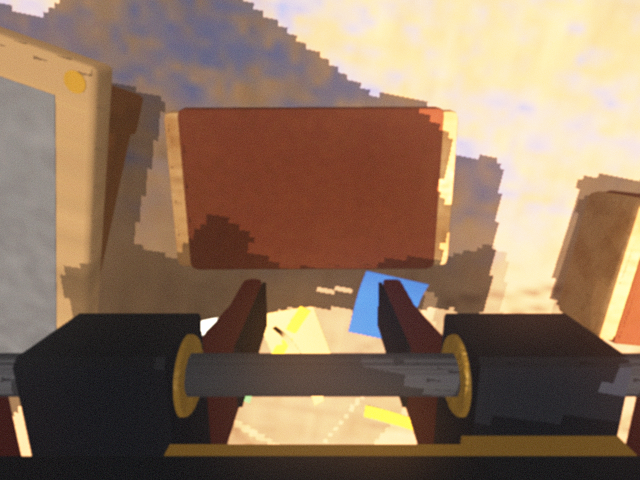

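The view shows the block square ahead of both fingers, centred at about (315,187). Now push, with readings while moving.

```bash
python3 -m crank '4 0 0 0; 8 0 0 0; 11 0 0 0; 14 0 0 0; 18 0 0 0; 22 0 0 0'; python3 -m crank '4 0 0 0; 8 0 0 0; 12 0 0 0'; python3 -m crank '4 0 0 0; 8 0 0 0; 12 0 0 0';python3 -m crank '4 0 0 0; 8 0 0 0; 12 0 0 0'
```

```text
t: 3.58
ee_pos: [495.3, -208.5, 29.1]
orientation: [3.132, 0.25, 0.001]
ft_force: [-1.2, -1.4, 0.1]
width: 48.1
t: 3.95
ee_pos: [507.4, -206.5, 29.1]
orientation: [3.132, 0.25, 0.001]
ft_force: [-1.3, -0.2, -0.6]
width: 48.1
t: 4.32
ee_pos: [519.6, -204.5, 29.1]
orientation: [3.132, 0.25, 0.001]
ft_force: [-1.2, 0.1, -0.2]
width: 48.1
t: 4.7
ee_pos: [531.7, -202.6, 29.1]
orientation: [3.132, 0.25, 0.001]
ft_force: [-1.9, -0.3, -0.5]
width: 48.4
```

Drag is 1.2–1.9 N, so this one is probably the worn block. Back off and check how far it went.

```bash
python3 -m crank '-10 0 0 0; -30 0 0 0; -45 0 0 0; -45 0 -40 0; -45 0 -40 0';  python3 - <<'E'
from h import *
im=grab('wrist')
for b in blocks(im): print(np.round(b,1))
E
```

```text
t: 5.32
ee_pos: [488.3, -210.7, 71.3]
orientation: [3.129, 0.249, 0.008]
ft_force: [-0.1, -0.6, 1.6]
width: 48.1
[ 599.9  269.8  519.6 -341.4   57.    44.   -76.3]
[ 310.1  101.6  570.3 -193.9   56.    88.     9.1]
```

```bash
python3 -m crank '-30 50 -10 3; -60 100 -10 6.4; -60 151 -10 6.4; -60 151 20 6.4; -60 151 43 6.4; -60 151 43 6.4; -60 151 43 6.4';  python3 - <<'E'
from h import *
im=grab('wrist')
for b in blocks(im): print(np.round(b,1))
E
```

```text
t: 6.25
ee_pos: [452.5, -368.9, 27.2]
orientation: [3.14, 0.075, 0.005]
ft_force: [0.5, 1.3, 0.1]
width: 48.1
[ 321.3  155.3  514.3 -367.3   57.    89.     2.8]
```

```bash
python3 -m crank '5 0 0 0; 10 0 0 0; 15 0 0 0; 20 0 0 0; 24 0 0 0; 28 0 0 0; 32 0 0 0; 36 0 0 0'; python3 -m crank '4 0 0 0; 8 0 0 0; 12 0 0 0'; python3 -m crank '4 0 0 0; 8 0 0 0; 12 0 0 0';python3 -m crank '4 0 0 0; 8 0 0 0; 12 0 0 0'
```

```text
t: 7.3
ee_pos: [485.3, -366.7, 27.9]
orientation: [-3.14, -0.076, 0.004]
ft_force: [-15.2, -1.3, 13.4]
width: 48.1
t: 7.68
ee_pos: [493.9, -365.6, 27.9]
orientation: [-3.137, -0.076, 0.015]
ft_force: [-15.3, -1.7, 11.4]
width: 48.4
t: 8.05
ee_pos: [502.2, -364.6, 27.8]
orientation: [-3.134, -0.077, 0.026]
ft_force: [-16.6, -1.9, 13.5]
width: 48.2
t: 8.43
ee_pos: [510.2, -363.6, 27.8]
orientation: [-3.131, -0.077, 0.038]
ft_force: [-18.4, -1.7, 16.2]
width: 48.2
```

Forces are far higher than 4–7 N, and there is an upward component. Something else may be in contact, so I look before going further.

Run:
```python
from h import *
im=grab('wrist'); cv2.imwrite('pics/w4.png',im['bgr'])
for b in blocks(im): print(np.round(b,1))
s=grab('side'); c=grab('scene'); cv2.imwrite('pics/w4s.png',cv2.hconcat([cv2.resize(im['bgr'],(400,300)),cv2.resize(s['bgr'][120:360,180:500],(400,300))]))
```

```text
[ 321.5  223.2  546.  -362.9   64.    89.     3. ]
```

View pics/w4s.png

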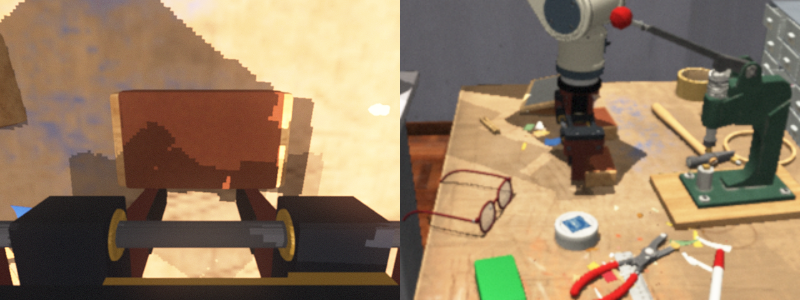

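The block lies flat, with fingers square behind it. The upward 13 N means the tool has locked on and presses the block down: 15/(6.9+13) gives mu about 0.76, or about 5 N under its own weight. I back off to unload and repeat a short push for a clean reading.

```bash
python3 -m crank '-10 0 -1 0; -15 0 -1 0; -15 0 -1 0; -15 0 -1 0; -15 0 -1 0'; python3 -m crank '4 0 0 0; 8 0 0 0; 12 0 -0.5 0; 16 0 -1 0; 19 0 -1.5 0';  python3 -m crank '3 0 -0.5 0; 6 0 -1 0'; python3 -m crank '3 0 -0.5 0; 6 0 -1 0'
```

```text
t: 9.2
ee_pos: [496.3, -364.3, 29.1]
orientation: [-3.132, -0.078, 0.036]
ft_force: [-0.0, 0.0, 0.6]
width: 48.1
t: 9.82
ee_pos: [513.9, -362.9, 29.7]
orientation: [-3.13, -0.078, 0.041]
ft_force: [-4.8, -0.2, -0.1]
width: 48.4
t: 10.07
ee_pos: [518.2, -362.1, 29.9]
orientation: [-3.128, -0.078, 0.046]
ft_force: [-5.4, -0.1, -0.5]
width: 48.3
t: 10.32
ee_pos: [522.8, -361.3, 30.1]
orientation: [-3.127, -0.078, 0.051]
ft_force: [-4.4, -0.5, -0.5]
width: 48.2
```

A clean reading of about 5 N (Fz about 0) against 1.2–1.9 N: the right block grips. Back off, rise, and locate it for the grasp. I also take a second look at the board.

```bash
python3 -m crank '-10 0 0 0; -30 0 0 0; -45 -20 -30 0; -55 -60 -80 0; -60 -110 -130 0; -60 -130 -190 0; -60 -130 -190 0; -60 -130 -190 0' 0
python3 - <<'E'
from h import *
im=grab('wrist'); cv2.imwrite('pics/w5.png',im['bgr'])
for b in blocks(im): print(np.round(b,1))
o=ctrl.get_obs(); print(o['qpos'],o['orientation'],o['ee_pos'])
E
```

```text
t: 11.32
ee_pos: [462.3, -237.1, 224.2]
orientation: [-3.128, -0.078, 0.049]
ft_force: [-0.5, -0.3, -0.7]
width: 87.8
[ 488.3  100.3  562.1 -360.9   57.    87.     2.8]
[ 275.3   78.3  570.2 -194.2   58.    89.     9.2]
[-0.49464591  0.3121767   1.85873307 -0.00550479  1.00653405  1.02971781] [-3.12644831 -0.0773327   0.05227473] [ 461.84414652 -237.10474626  223.028646  ]
```

View pics/w5.png

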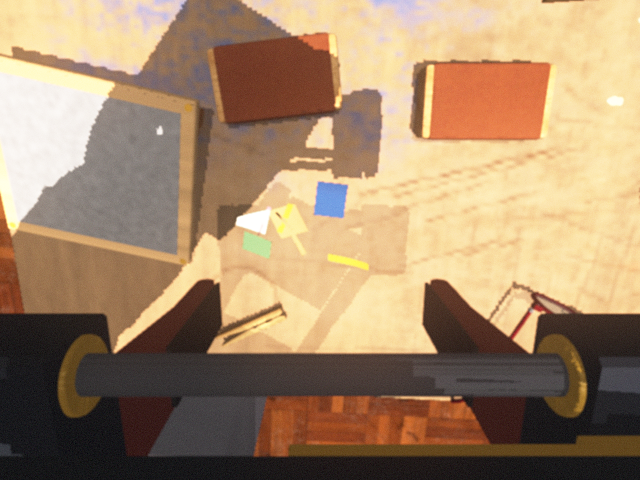

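```bash
python3 -m crank '0 0 0 -10; 0 0 0 -20; 0 10 0 -30; 0 20 0 -40; 20 40 20 -50; 40 60 40 -60; 60 80 60 -70; 80 105 80 -80; 98 128.6 110 -90; 98 128.6 110 -90; 98 128.6 110 -90; 98 128.6 110 -90' 0
python3 - <<'E'
from h import *
im=grab('wrist'); cv2.imwrite('pics/w6.png',im['bgr'])
for b in blocks(im): print(np.round(b,1))
o=ctrl.get_obs(); from scipy.spatial.transform import Rotation as R
print(R.from_rotvec(o['orientation']).as_matrix().round(3),o['ee_pos'])
im=dict(np.load('/dev/null')) if 0 else im
E
```

```text
t: 12.88
ee_pos: [561.9, -358.9, 108.7]
orientation: [-2.145, -2.25, 0.022]
ft_force: [0.2, -0.0, 0.4]
width: 87.6
[ 326.4  254.1  561.8 -354.7   57.    76.     3.5]
[ 363.8   16.7  576.2 -231.5   57.    18.   -87.7]
[[-0.048  0.998 -0.033]
 [ 0.999  0.049  0.012]
 [ 0.014 -0.032 -0.999]] [ 562.142598   -358.96700246  108.98607647]
```

```bash
python3 -m crank '-1 1 30 0; -2 2 55 0; -2 2.5 76 0; -2 2.5 76 0; -2 2.5 76 0'; python3 -m crank '0 0 0 0; 0 0 0 0; 0 0 0 0; 0 0 0 0; 0 0 0 0; 0 0 0 0' 1; python3 -m crank '0 0 -40 0; 0 0 -90 0; 0 0 -90 0'
```

```text
t: 13.55
ee_pos: [562.7, -360.2, 33.8]
orientation: [-2.145, -2.252, 0.021]
ft_force: [-0.2, -0.3, -0.1]
width: 87.5
t: 14.3
ee_pos: [562.4, -360.2, 34.1]
orientation: [-2.145, -2.251, 0.022]
ft_force: [-4.3, -0.2, 5.1]
width: 54.9
t: 14.68
ee_pos: [567.6, -362.6, 126.9]
orientation: [-2.15, -2.256, 0.019]
ft_force: [0.5, -0.9, -6.8]
width: 55.2
```

Run:
```python
from h import *
# corners from w5, pose of that picture: TCP (461.84,-237.10,223.03); rebuild camera via current extrinsics
from scipy.spatial.transform import Rotation as R
im=grab('wrist'); o=ctrl.get_obs()
def T(r,p): M=np.eye(4);M[:3,:3]=R.from_rotvec(r).as_matrix();M[:3,3]=p;return M
X=np.linalg.inv(T(o['orientation'],o['ee_pos']))@np.array(im['extrinsics'])
im5=dict(im); im5['extrinsics']=T([-3.12644831,-0.0773327,0.05227473],[461.844,-237.105,223.03])@X
print('chk',cast(im5,488.3,100.3,30),cast(im5,275.3,78.3,30))
HR,LR,LL,HL0=cast(im5,197,103,53.4),cast(im5,187,263,14.6),cast(im5,10,228,14.6),cast(im5,0,55,53.4)
print(HR,LR,LL,HL0,np.linalg.norm(LR-LL),np.linalg.norm(HR-LR),np.linalg.norm(HR-HL0))
for a,b in((LR,LL),(HR,HL0)): d=b-a; print('yaw',np.degrees(np.arctan2(-d[0],d[1])))
print('centre', (HR+LL)/2)
```

```text
chk [ 558.90491753 -362.89978387   30.        ] [ 567.00501469 -195.71405728   30.        ]
[ 544.94345847 -141.29568411   53.4       ] [ 405.94412421 -114.51268191   14.6       ] [431.2034655   44.81036397  14.6       ] [570.68190021  -1.29458791  53.4       ] 161.31294824392302 146.77732839582495 142.34737201133714
yaw -9.00878776321251
yaw -10.417194599276316
centre [488.07346198 -48.24266007  34.        ]
```

```bash
python3 -m crank '20 -15 -30 0; 60 -30 -50 3; 105 -45 -65 6; 140 -60 -65 9; 166 -70 -65 12.3; 166 -70 -65 12.3; 166 -70 -65 12.3'
python3 - <<'E'
from h import *
im=grab('wrist'); cv2.imwrite('pics/w7.png',im['bgr']); np.save('ext7.npy',im['extrinsics']); print(ctrl.get_obs()['ee_pos'],ctrl.get_obs()['orientation'])
E
```

```text
t: 15.6
ee_pos: [489.6, -199.7, 191.8]
orientation: [-2.375, -2.011, 0.027]
ft_force: [0.1, -0.8, -6.5]
width: 55.0
[ 489.88830447 -200.11570727  192.11892234] [-2.37555002 -2.01060166  0.02674597]
```

View pics/w7.png

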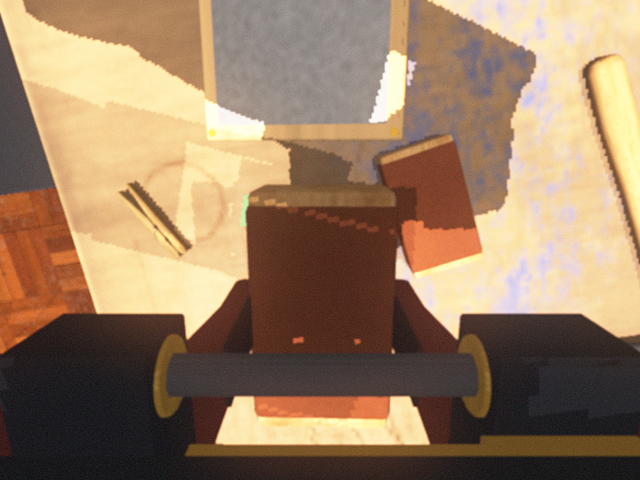

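Near board edge corners are at (207,140) and (403,138), with sides running up to (201,0) and (409,0), so the tool is squared with the board. The held block is centred in the jaws.

Run:
```python
from h import *
from scipy.spatial.transform import Rotation as R
im=grab('wrist'); o=ctrl.get_obs()
L,H=cast(im,207,140,14.6),cast(im,403,138,53.4)
print(L,H,np.linalg.norm(L-H))
L2,H2=cast(im,201,0,14.6),cast(im,409,0,53.4)
for d in (L2-L,H2-H,): print('yaw',np.degrees(np.arctan2(-d[0],d[1])))
e=(H-L)[:2];print('slope dir',np.degrees(np.arctan2(e[1],e[0])))
for yaw in (-9,-10):
    y=np.radians(yaw); c=(L+H)/2+82.5*np.array([-np.sin(y),np.cos(y),0]); print(yaw,'centre',c)
Rm=R.from_rotvec(o['orientation']).as_matrix(); print(Rm.round(3),'heading',np.degrees(np.arctan2(Rm[1,0],Rm[0,0])))
m=mask_blocks(im)
for b in blocks(im): print(np.round(b,1))
```

```text
[ 408.05669302 -115.52615911   14.6       ] [ 551.40244613 -138.98811172   53.4       ] 150.34596154773837
yaw -11.002897715112143
yaw -9.326167211366437
slope dir -9.295400897815352
-9 centre [492.63541294 -45.77284731  34.        ]
-10 centre [494.05554423 -46.01049579  34.        ]
[[ 0.166  0.986 -0.032]
 [ 0.986 -0.166  0.011]
 [ 0.006 -0.033 -0.999]] heading 80.45600511822542
[  38.6  259.7  247.2 -183.3  107.    83.    -1.3]
[ 356.6  246.9  490.  -228.6  226.   133.   -81.4]
```

```bash
python3 -m crank '40 -5 0 0; 90 -13 0 0; 130 -20 20 0; 152 -20.5 50 0; 152 -20.5 80 0; 152 -20.5 98 0; 152 -20.5 98 0; 152 -20.5 98 0'
```

```text
t: 16.7
ee_pos: [492.8, -46.4, 96.4]
orientation: [-2.377, -2.01, 0.025]
ft_force: [0.1, -1.5, -7.1]
width: 55.1
```

```bash
python3 -m crank '0 0 8 0; 0 0 15 0; 0 0 18 0; 0 0 18 0; 0 0 18 0'; python3 -m crank '0 0 1 0; 0 0 2 0; 0 0 2 0'
```

```text
t: 17.32
ee_pos: [492.4, -46.2, 78.5]
orientation: [-2.377, -2.01, 0.025]
ft_force: [0.4, 0.7, -7.0]
width: 55.1
t: 17.7
ee_pos: [492.2, -46.1, 76.5]
orientation: [-2.377, -2.01, 0.025]
ft_force: [-0.2, -0.1, -7.3]
width: 54.6
```

```bash
python3 -m crank '0 0 1 0; 0 0 1 0'; python3 -m crank '0 0 1 0; 0 0 1 0'
```

```text
t: 17.95
ee_pos: [492.3, -46.1, 75.5]
orientation: [-2.377, -2.01, 0.025]
ft_force: [-0.3, 0.4, -6.0]
width: 55.4
t: 18.2
ee_pos: [492.3, -46.2, 75.3]
orientation: [-2.378, -2.011, 0.025]
ft_force: [-3.7, 0.1, 3.5]
width: 55.2
```

Contact came at the predicted height. Open in small steps so the low side settles.

```bash
python3 -m crank '0 0 0 0; 0 0 0 0; 0 0 0 0' 0.34; python3 -m crank '0 0 0 0; 0 0 0 0; 0 0 0 0' 0.29; python3 -m crank '0 0 -1 0; 0 0 -2 0; 0 0 -3 0; 0 0 -3 0' 0.2
python3 - <<'E'
from h import *
im=grab('wrist'); cv2.imwrite('pics/w8.png',im['bgr'])
s=grab('side'); cv2.imwrite('pics/w8s.png',cv2.hconcat([cv2.resize(im['bgr'],(400,300)),cv2.resize(s['bgr'][150:270,230:390],(400,300))]))
E
```

```text
t: 18.58
ee_pos: [491.9, -46.1, 75.1]
orientation: [-2.377, -2.01, 0.026]
ft_force: [-3.0, 0.4, -1.9]
width: 57.9
t: 18.95
ee_pos: [491.7, -46.1, 75.0]
orientation: [-2.377, -2.01, 0.026]
ft_force: [-3.9, 0.1, -2.5]
width: 62.4
t: 19.45
ee_pos: [492.3, -46.2, 78.3]
orientation: [-2.377, -2.011, 0.025]
ft_force: [-0.7, 0.6, 0.3]
width: 69.9
```

View pics/w8s.png

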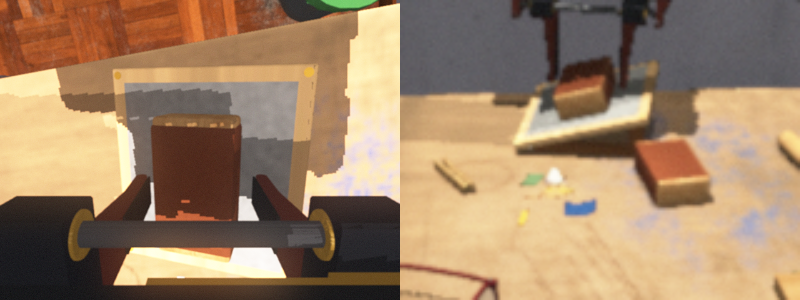

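The block has settled onto the slope and the fingers are free of it. Retreat, then check.

```bash
python3 -m crank '0 0 -10 0; 0 0 -25 0; 0 0 -60 0; 0 0 -110 0; -40 0 -150 0; -90 0 -180 0; -110 0 -180 0; -110 0 -180 0; -110 0 -180 0' 0.15
python3 - <<'E'
from h import *
im=grab('wrist'); s=grab('side'); c=grab('scene')
cv2.imwrite('pics/w9.png',cv2.hconcat([cv2.resize(im['bgr'],(400,300)),cv2.resize(s['bgr'][150:330,230:470],(400,300))]))
for n,i in(('w',im),('s',s)):
  for z in (30,48.5):
    for b in blocks(i,z,amin=250): print(n,z,np.round(b,1))
h=cv2.cvtColor(im['bgr'],cv2.COLOR_BGR2HSV)
print(ctrl.get_obs()['ft_force'],ctrl.get_obs()['t'])
E
```

```text
t: 20.68
ee_pos: [479.1, -156.0, 257.5]
orientation: [-2.377, -2.01, 0.026]
ft_force: [-0.1, 0.7, -0.4]
width: 74.5
w 30 [ 207.8  301.2  345.2 -221.6   67.    22.   -52.8]
w 30 [  76.   270.9  214.5 -160.7  113.   155.    81.2]
w 30 [ 431.4  246.6  572.7 -213.2   58.   126.     9.8]
w 30 [318.9  84.8 488.8 -40.5  99.   63.   -9.7]
w 30 [ 56.6  17.1 300.2  40.7  40.  148.   79.8]
w 48.5 [ 207.8  301.2  352.7 -215.1   64.    21.   -52.8]
w 48.5 [  76.   270.9  228.6 -157.3  108.   147.    81.2]
w 48.5 [ 431.4  246.6  568.8 -207.1   55.   120.     9.8]
w 48.5 [318.9  84.8 489.2 -43.1  94.   60.   -9.7]
w 48.5 [ 56.6  17.1 309.9  34.1  38.  140.   79.8]
s 30 [  48.   277.4  -61.7 -426.2  176.   464.    25.8]
s 30 [ 201.2  257.4  259.7 -415.    73.   331.     9.1]
s 30 [ 335.8  213.7  566.1 -199.2   66.    97.     3.7]
s 48.5 [  48.   277.4  -45.1 -455.8  170.   449.    25.8]
s 48.5 [ 201.2  257.4  265.5 -445.    71.   320.     9.1]
s 48.5 [ 335.8  213.7  561.6 -236.5   64.    94.     3.7]
[-0.24263602  0.22067606 -0.39304023] 20.825
```

View pics/w9.png

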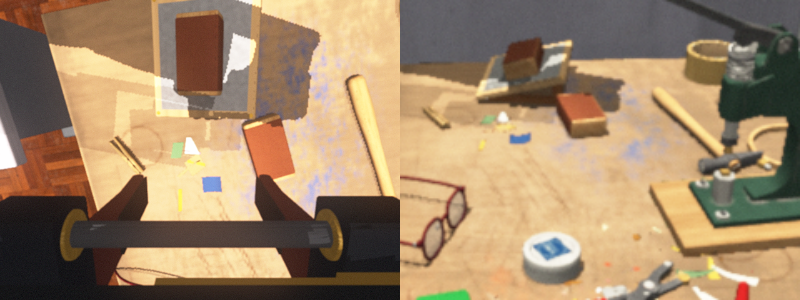

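The block lies flat and square (yaw −9.7° against the board's −9.5°), within about 5 mm of the middle. The worn block and the tin are undisturbed. Handing in.

```bash
python3 -c "
from workcell import ctrl
print(ctrl.close_job())"
```

```text
the job is handed in; nothing more can be done
None
```

I laid the right-hand block, which drags harder, flat on the middle of the sloping board and handed the job in at about 21 s of the 64 s allowed. No verdict was reported.

- **Sliding:** I pushed each block about 48 mm away from the robot. The left one resisted with 1.2–1.9 N; the top of that is slightly over the 0.8–1.6 N given for the worn block, within my force noise.
- **One bad reading:** The first push on the right block read 15–18 N because the tool was pressing down on it. I backed off and pushed again without pressing, and it read 4.4–5.4 N, so it is the gripping one.
- **Placing:** I gripped the right block, set its uphill edge down on the board, and opened the jaws in small steps so it settled onto the slope.
- **Last checks:**
  - The block sat still and looked flat on the board, within about 5 mm of the middle. Its long side was within about half a degree of straight across the slope.
  - The worn block was lying flat on the bench where I slid it, and the tin looked untouched. I judged the tin by eye and did not measure it again.
  - Nothing was touching the gripper.
- **Leftover fault:** The heavy first push left the tool tilted by about 2 degrees, which the moves could not correct. It did not affect the placing.

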